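Change of a strainer plate

ROBOT

A 7-joint arm with a two-finger parallel gripper is mounted at the origin on a cart in front of the work surface, level with it; the furniture and walls round the work are solid. World frame = base frame: x ahead of the robot, y to its left, z up, the work surface at z = 0. Lengths are in m, angles in rad, forces in N, time in s.
With the tool pointing down it reaches from about 0.425 to 0.8 m from the base axis. Payload 8.3 kg.
Tool frame: the origin (TCP) lies on the centre line of the jaws, within the pads' length; the fingertips stand 19 mm ahead of it and the grasp point (between the pads) is the TCP (arm.finger_overhang is the distance from the TCP to the fingertips, in m); z points along the fingers, y is the line along which they close (so a half turn about z gives the same grasp; the last joint's range is limited). The gripper opens to 85 mm and grips with 20 to 120 N. Pads are 22 mm wide; open, the fingers measure 114 mm over their backs; the gripper's body (76 mm by 85 mm) begins 54 mm behind the grasp point. The pads swing forward as they close: fully open they stand 13 mm farther back than shut.
Start: joints at [-1.183, 0.383, 0.016, 1.37, -0.006, 1.388, -0.046], TCP at [0.272, 0.563, 0.25] pointing down, gripper open.
Joint ranges: [-2.95, 2.95], [-0.25, 2.06], [-1.52, 1.56], [0.18, 2.33], [-1.44, 4.58], [0.02, 2.06], [-3.01, 3.01]. Speed limits (rad/s): [2.39, 2.39, 3.01, 3.01, 3.14, 3.14, 3.14].

INTERFACE

Orientations are given as a unit quaternion [w, x, y, z].
In Python, from bench import arm gives the robot as it stands. The module is installed in compiled form; this text tells all that it offers.
- The arm moves only by the tool play_rows, never from a script. Its argument "motion" is text: rows parted by semicolons, each of 5 numbers parted by spaces: the shift along the tool's x, y, z in cm, then the turn about the tool's z in rad, then the finger opening in cm, from 0 to 8.54. A call has 1 to 12 rows; each row shifts and turns the commanded pose from where the row before left it, along the tool's axes as they then stand; what a row does not reach is not made up. A row lasts 1/10 s, in which the tool goes at most 50 mm and 8.59 degrees, less where a joint would pass 70% of its speed; a pose out of reach is approached as far as the arm can. A call is refused whole if a number of a shift passes 5 or a number of a turn 0.15, either way. A call with a gripper value outside its range is refused whole. The fingers move at their own pace and stop on an object; "grip_force" is the grip in N (left out, the last holds). Time passes only in rows, so rows that do not move let the fingers close. It gives the time, the measured TCP pose, the force, the opening and the grip force at its end, in the units of the state.
- arm.get_state(): the state, without advancing time (a new reading comes with each control period).
- arm.snapshot(name): name is "scene" or "top"; returns a dict with "color" (480x640x3 uint8, red, green, blue), "range_z" (480x640 float32, m along the optical axis (not along the pixel's ray), 0 where there is no reading), "mtx" (3x3 intrinsics, pixels), "origin" and "attitude" of the camera in the world. Camera axes: x right, y up, looking along -z (the intrinsics and any distortion apply to the point x, -y, -z); pixel columns grow to the right and rows downward; lengths in m; the calibration is good to about 2 mm. A picture is of the moment at which its call begins.
- arm.close_job(): hands the job in; it is judged then, once.
The state is a dict: "clock": time; "joint_pos": joint angles; "dq": joint speeds; "tau": joint torques, N m; "tcp_pos": TCP position; "orientation": TCP orientation; "force": force on the tool from outside, world axes, zero at the start; "moment": the same for the moment, N m; "finger_gap": finger opening in m; "finger_force": force on a finger pad.
Only numpy, scipy, OpenCV 4.12 (cv2) and the standard library are available. Lean on these libraries where they do the work, as an engineer would, in place of code of your own. Each camera call takes 0.05 s, during which the arm holds its last target. There are 200 camera calls.

TASK

Change the strainer plates over: first take the used plate with the brown mesh from its black drip stand, slide it into the slot of the red return sleeve until it is fully home, and let go of it. Then lift the blue flap of the spares case wide open, and leave it open; draw out the fresh white plate hidden beneath, and finish still holding it up still and upright in the gripper, its lower edge at least 15 cm above the bench top and touching nothing else. Leave the other things on the bench where they are.

Things in the scene. Friction and masses are not known exactly. Their poses are not given: they have to be found in the camera images.
- used_plate_tab (a point): used plate, brown mesh, mm: framed plate on edge, 80 long (x), 8 thick (y), 60 high; tab 28 x 8 x 30 high in the middle of its upper edge; about 0.12 kg, alike both ways round. This point: centre of the tab, 75 above the lower edge; z up. It starts in the slot of the drip stand, lower edge 5 above the bench
- fresh_plate_tab (a point): fresh plate, white mesh, mm: framed plate on edge, 80 long (x), 8 thick (y), 60 high; tab 28 x 8 x 30 high in the middle of its upper edge; about 0.12 kg, alike both ways round. This point: centre of the tab, 75 above the lower edge; z up. Starts hidden in the case's pocket, lower edge 4 above the bench, x along the case's x; the pocket (about 2 clearance all round) reaches 33 above the bench
- stand: black drip stand, fixed: base plate 120 x 60 x 5 with an upright slot 86 (its x) by 12 (its y), floor 5 and mouth 18 above the bench. Origin: centre of the underside. It and the sleeve may stand either way round, left or right
- sleeve: red return sleeve, fixed: base plate 110 (x) x 50 (y) x 5 with an upright close-fitting slot 85 long (its x) by 12 wide (its y), open at the top. Slot floor 5 above the bench, straight walls to 36, then steep lips that flare out 5 each side up to 46. Origin: centre of the underside, on the slot's axis; z up. A plate fully home has its tab centre 80 above the bench
- case: spares case, fixed: grey box 120 x 120, walls 56 high, closed by a deep blue flap that makes it 104 high. Origin: centre of the underside; front (with the flap's lug) to its -x, hinge along its y at the back; the fresh plate stands in the middle, 2 in front of the origin
- flap_hinge (a point): middle of the flap's hinge line, at the upper back edge of the case's walls (60 behind the case's origin, 56 above the bench); the hinge line runs along the case's y
- flap_lug (a point): grip point of the flap's black lug: a tongue 22 wide (along the hinge), 12 thick, standing 41 out from the flap's front face towards the robot; this point lies 28 out from that face, 148 in front of and 24 above the hinge line while shut, and moves with the flap
- flap (a joint): angle of the blue flap (hood 120 x 120 x 48, 0.25 kg): 0 shut, grows as its front is lifted up and back, stop at 1.9 rad; at 1.57 the lug points straight up and the hood stands wholly behind the hinge. The stiff hinge (about 0.3 N m) holds it wherever it is left; 3 to 4 N at the lug lifts it
- tape_measure: yellow and black tape measure, 37 x 73 x 64 mm; bystander, leave it alone. Origin: centre of the underside
- bolt: pale hexagon bolt lying down, 28 x 71 x 26 mm; bystander, leave it alone. Origin: centre of the underside
- nut: dark steel hexagon nut, 36 x 42 x 19 mm; bystander, leave it alone. Origin: centre of the underside
Mind the look-alikes: they are no part of the job. Leave any pink or yellow look-alike of the part that bears used_plate_tab alone.

How it is judged:
On the way, in this order (a step that is already met when the one before it is completed fails the run):
1. the used plate is fully home in the return sleeve and let go (x of used_plate_tab in the frame of sleeve between -0.006 and 0.006 m and y of used_plate_tab in the frame of sleeve between -0.006 and 0.006 m and z of used_plate_tab in the frame of sleeve below 0.084 m and angle between used_plate_tab's own z axis and vertical below 0.12 rad and angle between the x axis of used_plate_tab and the x axis of sleeve, either way round below 0.15 rad and contact force between used_plate and the fingers below 0.1 N), for 0.2 s.
2. the flap is wide open (over 1.2 rad) (value of joint flap above 1.2 rad), for 0.2 s.
3. the gripper has drawn the fresh plate out of the case (height (world z) of fresh_plate_tab above 0.15 m and contact force between fresh_plate and the fingers above 1 N), for 0.2 s.
At the end, for the whole second after the job is handed in: Used plate let go in the sleeve: tab within 6 mm of its axis, at most 84 mm up, upright within 0.12 rad; flap open over 1.0 rad; fresh plate gripped, still (0.03 m/s), upright within 0.25 rad, tab centre over 225 mm up (lower edge 150), touching nothing but the gripper (all of step 1 and value of joint flap above 1 rad and height (world z) of fresh_plate_tab above 0.225 m and angle between fresh_plate_tab's own z axis and vertical below 0.25 rad and contact force between fresh_plate and the fingers above 1 N and contact force between fresh_plate and case below 0.1 N and contact force between fresh_plate and sleeve below 0.1 N and contact force between fresh_plate and used_plate below 0.1 N and linear speed of fresh_plate below 0.03 m/s); the arm keeps its last pose, push and grip.
It fails at once if a bystander is shifted more than 3 cm (distance of any of tape_measure, bolt, nut from where it was at the start of the episode above 0.03 m).
It also fails if it takes over 72 s, if anything falls off the work surface, if the arm or the gripper's body presses on something with over 40 N, if the wrist force passes 120 N, or if a joint passes its speed limit or range.

## Working session

There is one attempt and no reset: what is moved stays moved. The work goes in short steps, Python scripts to look and compute and a tool call to move; the robot and the scene stay as the last step left them, time stands still between calls to the robot, and variables do not carry over. Pictures are saved under pics/ and viewed, at most 10 in all, crops included, and the job is handed in when it is done.

Besides the shell and the picture viewer there is one more tool, called by a JSON object that holds its "api" and its "payload". play_rows: Moves the arm, as the interface text tells. Its arguments: {"type":"object","properties":{"motion":{"type":"string"},"grip_force":{"type":"number"}},"required":["motion"]}

```bash
mkdir -p pics
cat > h.py <<'E'
import numpy as np, cv2
from bench import arm
def snap(n,save=None):
    s=arm.snapshot(n)
    if save: cv2.imwrite('pics/'+save,cv2.cvtColor(s['color'],cv2.COLOR_RGB2BGR))
    return s
def R_of(s):
    a=np.array(s['attitude'],float)
    if a.shape==(3,3): return a
    w,x,y,z=a
    from scipy.spatial.transform import Rotation as Ro
    return Ro.from_quat([x,y,z,w]).as_matrix()
def cloud(s):
    K=np.array(s['mtx']);z=s['range_z'].astype(float)
    v,u=np.mgrid[0:480,0:640]
    P=np.stack([(u-K[0,2])/K[0,0]*z,-(v-K[1,2])/K[1,1]*z,-z],-1)
    W=P@R_of(s).T+np.array(s['origin']); W[z==0]=np.nan
    return W
E
python3 - <<'E'
from h import *
st=arm.get_state();print({k:np.round(v,3) for k,v in st.items()})
a=snap('scene','s0.png');b=snap('top','t0.png')
for s in(a,b):print(s['origin'],s['attitude'],s['mtx'],[k for k in s])
for s in (a,b):
  W=cloud(s);print((~np.isnan(W[...,0])).mean(),W[240,320])
E
```

```text
{'clock': np.float64(0.0), 'joint_pos': array([-1.183,  0.384,  0.016,  1.371, -0.006,  1.388, -0.046]), 'dq': array([-0.001,  0.   ,  0.   , -0.   ,  0.001,  0.   , -0.   ]), 'tau': array([ 0.0000e+00, -6.2758e+01,  8.4500e-01, -3.7184e+01,  1.7000e-02,
        1.4000e-02, -0.0000e+00]), 'tcp_pos': array([0.272, 0.562, 0.249]), 'orientation': array([-0.   ,  0.223,  0.975, -0.001]), 'force': array([ 0.285, -0.262,  0.033]), 'moment': array([-0.027,  0.004,  0.024]), 'finger_force': np.float64(0.0), 'finger_gap': np.float64(0.085)}
[ 0.25234744 -0.54933623  0.7142967 ] [ 0.89223978  0.38753319 -0.09960883 -0.20929473] [[515.90745475   0.         314.1945863 ]
 [  0.         515.90745475 239.74493032]
 [  0.           0.           1.        ]] ['color', 'range_z', 'mtx', 'origin', 'attitude']
[0.44220668 0.0779444  0.9811034 ] [ 0.71221074  0.04036314 -0.04498518 -0.699359  ] [[505.9605336    0.         321.02681979]
 [  0.         505.9605336  233.75603867]
 [  0.           0.           1.        ]] ['color', 'range_z', 'mtx', 'origin', 'attitude']
0.9961067708333333 [0.56532753 0.02719591 0.10600339]
0.9958561197916667 [ 0.54930257  0.07435593 -0.00249617]
```

View pics/s0.png

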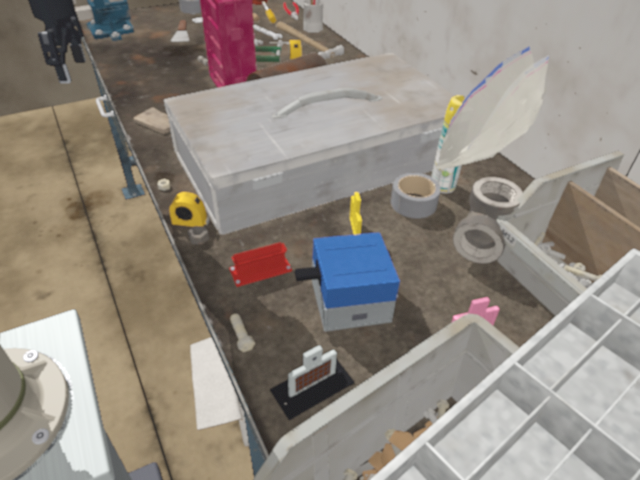

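View pics/t0.png

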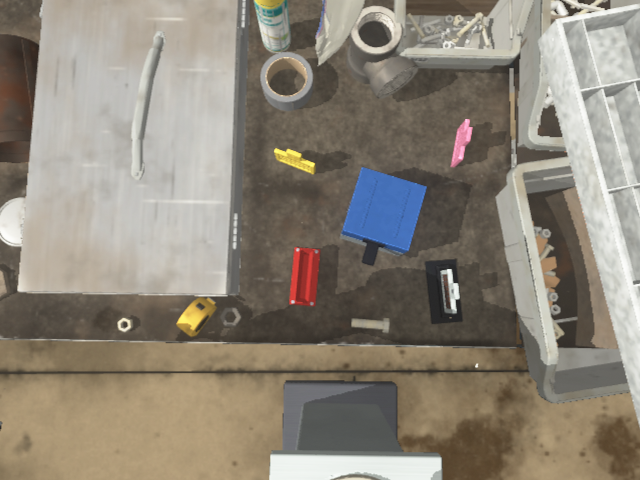

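The scene view shows the brown-mesh plate in the black stand at (312,375), the red sleeve at (260,263), and the blue case at (355,285) with its lug at (307,273). In the top view these are at (449,290), (305,277), (385,210) and (370,252). Bystanders in the top view are the bolt (370,324), nut (231,316) and tape measure (197,316).

Plate candidates in the top view: yellow (295,160), pink (461,143), and white frame with brown mesh in the black stand (449,290). The last one fits the description. I'll check it in a crop and measure.

```bash
cat > m.py <<'E'
from h import *
a=snap('scene');b=snap('top')
c=np.hstack([cv2.resize(a['color'][330:430,260:370],(440,400),interpolation=2),cv2.resize(b['color'][250:330,410:480],(350,400),interpolation=2)])
cv2.imwrite('pics/crop1.png',c[...,::-1])
def comps(s,m,zlo,zhi,name,box=None):
    W=cloud(s);m=m&(W[...,2]>zlo)&(W[...,2]<zhi)&(W[...,0]>.3)&(W[...,0]<.8)&(abs(W[...,1])<.4)
    n,l,st,ce=cv2.connectedComponentsWithStats(m.astype(np.uint8))
    for i in range(1,n):
        if st[i,4]<25: continue
        P=W[l==i]; r=cv2.minAreaRect((P[:,:2]*1000).astype(np.float32))
        print(name,'px',ce[i].round(),'n',st[i,4],'c',np.round(r[0],1),'sz',np.round(r[1],1),'ang',round(r[2],1),'z',np.percentile(P[:,2],[2,50,98]).round(3))
for nm,s in(('scene',a),('top',b)):
    h=cv2.cvtColor(s['color'],cv2.COLOR_RGB2HSV);H,S,V=[h[...,i].astype(int) for i in range(3)]
    print(nm)
    red=((H<6)|(H>174))&(S>150)
    comps(s,red,.0,.07,'red');comps(s,red,.035,.07,'red top')
    blue=(H>100)&(H<125)&(S>130)
    comps(s,blue,.095,.12,'blue top')
    comps(s,(V<60),.06,.1,'lug')
    comps(s,(V<60),-.004,.03,'black')
    comps(s,(S<40)&(V>110),.04,.12,'white')
    comps(s,(S<40)&(V>110),.07,.12,'white tab')
E
python3 m.py
```

```text
scene
red px [260. 264.] n 1651 c [479.7 113.7] sz [ 79.  109.1] ang 83.2 z [0.002 0.026 0.047]
red top px [259. 254.] n 545 c [478.5 102. ] sz [ 30.8 100.2] ang 87.5 z [0.035 0.042 0.048]
blue top px [354. 263.] n 3917 c [595.3 -39.9] sz [122.9 121.2] ang 74.4 z [0.097 0.106 0.109]
lug px [307. 274.] n 274 c [516.9 -20.8] sz [25.7 39.2] ang 73.3 z [0.082 0.089 0.093]
black px [184. 216.] n 39 c [388.8 288.2] sz [ 4.8 26.6] ang 52.3 z [0.02  0.026 0.03 ]
black px [185. 260.] n 48 c [357.2 193.4] sz [ 6.6 50.8] ang 2.4 z [-0.003  0.     0.003]
black px [205. 301.] n 83 c [359.6  74.7] sz [ 8.9 58.9] ang 9.2 z [-0.002  0.     0.003]
black px [310. 393.] n 1625 c [ 454.3 -166.3] sz [118.4  60. ] ang 5.5 z [0.003 0.006 0.02 ]
black px [236. 373.] n 43 c [356.7 -91. ] sz [35.4  5.6] ang 81.6 z [-0.002  0.     0.003]
black px [261. 430.] n 226 c [ 356.9 -192.2] sz [78.5  8.4] ang 89.9 z [-0.002  0.     0.003]
white px [286. 183.] n 5249 c [588.8 243.2] sz [158.6 396.6] ang 64.5 z [0.042 0.08  0.117]
white px [354. 307.] n 493 c [564.4 -78.3] sz [ 67.1 143.5] ang 39.9 z [0.04  0.048 0.057]

[... 2805 characters left out ...]
[111.6  45.8] ang 47.1 z [0.078 0.104 0.118]
white tab px [550. 178.] n 313 c [ 657.8 -335.7] sz [  6.5 106.1] ang 9.9 z [0.071 0.108 0.118]
white tab px [522. 268.] n 493 c [ 502. -286.] sz [293.8   5.8] ang 9.5 z [0.07  0.079 0.091]
white tab px [233. 236.] n 29 c [540.  223.7] sz [37.8  6. ] ang 6.7 z [0.087 0.115 0.12 ]
white tab px [545. 233.] n 70 c [ 561.3 -334.5] sz [14.8 18.2] ang 0.6 z [0.07  0.075 0.078]
white tab px [549. 273.] n 25 c [ 489.8 -336.6] sz [10.2  6.6] ang 78.5 z [0.072 0.076 0.079]
white tab px [455. 290.] n 128 c [ 454.7 -164.2] sz [27.1  8.3] ang 6.5 z [0.073 0.094 0.098]
white tab px [547. 381.] n 46 c [ 306.  -308.5] sz [14.3 11. ] ang 18.2 z [0.108 0.114 0.119]
```

View pics/crop1.png

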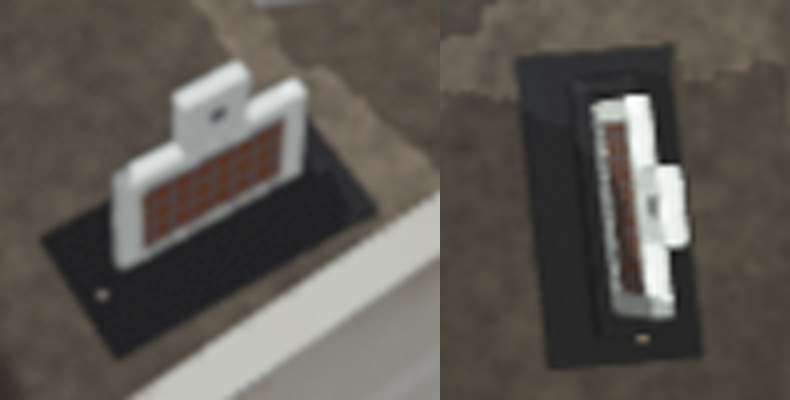

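The crop confirms a white frame with brown mesh standing upright in the black stand; pink and yellow are excluded. Sizes and heights match those given (stand 119x60, tab 28 long, sleeve 109x50, hood 120x120 at 0.106, lug top about 0.090). Next is a check of the travel height, then the route.

```bash
cat > plan.py <<'E'
from h import *
from math import *
def pose():
    st=arm.get_state();w,x,y,z=st['orientation']
    from scipy.spatial.transform import Rotation as Ro
    R=Ro.from_quat([x,y,z,w]).as_matrix()
    return st,R
def to(p,psi):
    """total tool-frame shift cm and turn to reach p with tool-y at psi deg; shift given in the frame AFTER the turn"""
    st,R=pose();cur=degrees(atan2(R[1,1],R[0,1]))
    t=radians(cur-psi);c=radians(psi)
    X=np.array([-sin(c),cos(c),0]);Y=np.array([cos(c),sin(c),0])
    d=(np.array(p)-st['tcp_pos'])*100
    print('at',np.round(st['tcp_pos'],4),'yaw',round(cur,2),'tilt',round(degrees(acos(-R[2,2])),2),'| turn',round(t,3),'shift',np.round([d@X,d@Y,-d[2]],2),'clock',round(float(st['clock']),1),'F',np.round(st['force'],1),'gap',st['finger_gap'])
E
python3 - <<'E'
from plan import *
for n in('scene','top'):
    W=cloud(snap(n));m=(W[...,0]>.3)&(W[...,0]<.75)
    for y0 in np.arange(-.3,.6,.1):
        k=m&(W[...,1]>y0)&(W[...,1]<y0+.1);print(n,round(y0,1),np.percentile(W[k][:,2],99.8).round(3) if k.any() else None)
to([.45,.40,.25],96.2);to([.4546,-.1652,.25],96.2)
E
```

```text
scene -0.3 0.163
scene -0.2 0.105
scene -0.1 0.109
scene 0.0 0.109
scene 0.1 0.09
scene 0.2 0.149
scene 0.3 0.187
scene 0.4 0.15
scene 0.5 0.383
top -0.3 0.165
top -0.2 0.107
top -0.1 0.111
top 0.0 0.11
top 0.1 0.091
top 0.2 0.151
top 0.3 0.187
top 0.4 0.151
top 0.5 0.15
at [0.2722 0.5624 0.2499] yaw 64.17 tilt 0.04 | turn -0.559 shift [-1.592e+01 -1.807e+01 -1.000e-02] clock 0.3 F [ 0.   0.5 -0.1] gap 0.08550905677284716
at [0.2722 0.5624 0.2499] yaw 64.17 tilt 0.04 | turn -0.559 shift [-1.028e+01 -7.431e+01 -1.000e-02] clock 0.3 F [ 0.   0.5 -0.1] gap 0.08550905677284716
```

{"api": "play_rows", "payload": {"motion": "0 0 0 -0.14 8.5;0 0 0 -0.14 8.5;0 0 0 -0.14 8.5;0 0 0 -0.14 8.5;-3.2 -3.6 0 0 8.5;-3.2 -3.6 0 0 8.5;-3.2 -3.6 0 0 8.5;-3.2 -3.6 0 0 8.5;-3.2 -3.6 0 0 8.5;0.4 -4 0 0 8.5;0.4 -4 0 0 8.5;0 0 0 0 8.5", "grip_force": 40}}

```text
clock: 1.5
tcp_pos: [0.4539, 0.3142, 0.2507]
orientation: [0.0, -0.05, 0.999, -0.001]
force: [-0.3, -0.1, 0.3]
finger_gap: 0.085
finger_force: 0.0
```

```bash
python3 -c "
from plan import *
to([.4546,-.1652,.25],96.2)"
```

```text
at [0.4539 0.3142 0.2507] yaw 95.75 tilt 0.14 | turn -0.008 shift [  5.11 -47.66   0.07] clock 1.5 F [-0.3 -0.1  0.3] gap 0.08498744549180504
```

{"api": "play_rows", "payload": {"motion": "0.5 -4.4 0 -0.008 8.5;0.5 -4.4 0 0 8.5;0.5 -4.4 0 0 8.5;0.5 -4.4 0 0 8.5;0.5 -4.4 0 0 8.5;0.5 -4.4 0 0 8.5;0.5 -4.4 0 0 8.5;0.5 -4.4 0 0 8.5;0.5 -4.4 0 0 8.5;0.5 -4.4 0 0 8.5;0.1 -3.6 0 0 8.5;0 0 0 0 8.5"}}

```text
clock: 2.7
tcp_pos: [0.4557, -0.1635, 0.2507]
orientation: [0.0, -0.055, 0.999, -0.001]
force: [0.3, 0.0, 0.1]
finger_gap: 0.0848
finger_force: 0.0
```

```bash
python3 -c "
from plan import *
to([.4546,-.1652,.088],96.2)"
```

```text
at [ 0.4557 -0.1635  0.2507] yaw 96.27 tilt 0.13 | turn 0.001 shift [ 0.13 -0.16 16.27] clock 2.7 F [0.3 0.  0.1] gap 0.08476759536337031
```

{"api": "play_rows", "payload": {"motion": "0.1 -0.15 3 0 8.5;0 0 4 0 8.5;0 0 4 0 6;0 0 3 0 4;0 0 1.5 0 3;0 0 0.7 0 3;0 0 0 0 2;0 0 0 0 1;0 0 0 0 0;0 0 0 0 0;0 0 0 0 0;0 0 0 0 0", "grip_force": 40}}

```text
clock: 3.9
tcp_pos: [0.4564, -0.1613, 0.0895]
orientation: [0.001, -0.058, 0.998, -0.001]
force: [1.8, -4.9, -4.1]
finger_gap: 0.0068
finger_force: 38.6
```

```bash
python3 -c "
from plan import *
to([.4546,-.1652,.15],96.2)"
```

```text
at [ 0.4564 -0.1613  0.0895] yaw 96.63 tilt 0.2 | turn 0.008 shift [ 0.22 -0.37 -6.05] clock 3.9 F [ 1.8 -4.9 -4.1] gap 0.0067968957061056165
```

{"api": "play_rows", "payload": {"motion": "0 0 -1 0 0;0 0 -2 0 0;0 0 -3 0 0;0 0 -4 0 0;0 0 -3 0 0;0 0 -3 0 0;0 0 0 0 0"}}

```text
clock: 4.6
tcp_pos: [0.4577, -0.1604, 0.2536]
orientation: [0.004, -0.058, 0.998, -0.001]
force: [1.4, 0.2, -1.5]
finger_gap: 0.0073
finger_force: 39.5
```

```bash
python3 -c "
from plan import *
to([.4783,.103,.24],85.9)"
```

```text
at [ 0.4577 -0.1604  0.2536] yaw 96.7 tilt 0.51 | turn 0.188 shift [-0.17 26.42  1.36] clock 4.6 F [ 1.4  0.2 -1.5] gap 0.007259111045238448
```

{"api": "play_rows", "payload": {"motion": "0 0 0 0.094 0;0 0 0 0.094 0;0 4.4 0 0 0;0 4.4 0 0 0;0 4.4 0 0 0;-0.2 4.4 0 0 0;0 4.4 0 0 0;0 3 0 0 0;0 1.4 2 0 0;0 0 2 0 0;0 0 2 0 0;0 0 2 0 0"}}

```text
clock: 5.8
tcp_pos: [0.4759, 0.1037, 0.1674]
orientation: [0.0, 0.035, 0.999, 0.0]
force: [0.2, -0.4, -1.0]
finger_gap: 0.0073
finger_force: 39.6
```

```bash
cat > held.py <<'E'
from plan import *
import sys
to([.4783,.103,.15],85.9)
st,_=pose();zt=st['tcp_pos'][2]; lo=zt-.088
for n in('scene','top'):
    s=snap(n,f'held_{n}_{int(st["clock"]*10)}.png');W=cloud(s);c=s['color'].astype(int)
    m=(W[...,2]>lo+.004)&(W[...,2]<lo+.058)&(np.hypot(W[...,0]-st['tcp_pos'][0],W[...,1]-st['tcp_pos'][1])<.05)
    P=W[m];r=cv2.minAreaRect((P[:,:2]*1000).astype(np.float32))
    print(n,m.sum(),np.round(r[0],1),np.round(r[1],1),round(r[2],1),np.percentile(P[:,2],[1,99]).round(3))
    h=cv2.cvtColor(s['color'],cv2.COLOR_RGB2HSV);H,S=h[...,0],h[...,1]
    red=((H<6)|(H>174))&(S>150)&(W[...,2]>0)&(W[...,2]<.06)&(W[...,0]<.6)&(W[...,0]>.35)&(abs(W[...,1]-.1)<.09)
    for z0 in(.0,.035):
        P=W[red&(W[...,2]>z0)];r=cv2.minAreaRect((P[:,:2]*1000).astype(np.float32));print(' red',z0,len(P),np.round(r[0],1),np.round(r[1],1),round(r[2],1))
E
python3 held.py
```

```text
at [0.4759 0.1037 0.1674] yaw 85.97 tilt 0.01 | turn 0.001 shift [-0.24 -0.06  1.74] clock 5.8 F [ 0.2 -0.4 -1. ] gap 0.007305536955200761
scene 1013 [473.9 100.3] [ 9.5 80.4] 84.7 [0.085 0.136]
 red 0.0 1646 [479.4 115.7] [ 82.8 108.5] 85.4
 red 0.035 552 [478.5 101.8] [31.1 99.8] 86.5Traceback (most recent call last):
  File "held.py", line 9, in <module>
    print(n,m.sum(),np.round(r[0],1),np.round(r[1],1),round(r[2],1),np.percentile(P[:,2],[1,99]).round(3))
                                                                    ~~~~~~~~~~~~~^^^^^^^^^^^^^^^
    return _quantile_unchecked(
        a, q, axis, out, overwrite_input, method, keepdims, weights)
    return _ureduce(a,
                    func=_quantile_ureduce_func,
    ...<5 lines>...
                    overwrite_input=overwrite_input,
                    method=method)
    r = func(a, **kwargs)
    result = _quantile(arr,
                       quantiles=q,
    ...<2 lines>...
                       out=out,
                       weights=wgt)
    slices_having_nans = np.isnan(arr[-1, ...])
                                  ~~~^^^^^^^^^
IndexError: index -1 is out of bounds for axis 0 with size 0
```

{"api": "play_rows", "payload": {"motion": "-0.4 0.1 0 0 0;0 0 1 0 0;0 0 1 0 0;0 0 0.5 0 0;0 0 0 0 0"}}

```text
clock: 6.4
tcp_pos: [0.4796, 0.1041, 0.1423]
orientation: [-0.001, 0.035, 0.999, -0.0]
force: [-0.0, 0.1, -1.8]
finger_gap: 0.0071
finger_force: 39.6
```

```bash
cat > held2.py <<'E'
from plan import *
to([.4803,.1047,.15],85.9)
st,_=pose();lo=st['tcp_pos'][2]-.0845
s=snap('scene');W=cloud(s);h=cv2.cvtColor(s['color'],cv2.COLOR_RGB2HSV);H,S=h[...,0],h[...,1]
m=(W[...,2]>lo+.004)&(W[...,2]<lo+.058)&(np.hypot(W[...,0]-st['tcp_pos'][0],W[...,1]-st['tcp_pos'][1])<.05)
def fit(nm,P):
    r=cv2.minAreaRect((P[:,:2]*1000).astype(np.float32));print(nm,len(P),np.round(r[0],1),np.round(r[1],1),round(r[2],1),np.percentile(P[:,2],[1,99]).round(3))
fit('plate',W[m])
red=((H<6)|(H>174))&(S>150)&(W[...,0]<.6)&(W[...,0]>.35)&(abs(W[...,1]-.1)<.08)
fit('red lips',W[red&(W[...,2]>.04)&(W[...,2]<.06)])
b=s['color'][210:300,215:315];cv2.imwrite('pics/held_crop.png',cv2.resize(b,(600,540),interpolation=2)[...,::-1])
E
python3 held2.py
```

```text
at [0.4796 0.1041 0.1423] yaw 85.95 tilt 0.11 | turn 0.001 shift [-0.07  0.06 -0.77] clock 6.4 F [-0.   0.1 -1.8] gap 0.007098771465506886
plate 981 [478.  102.2] [11.5 80.6] 85.8 [0.063 0.115]
red lips 249 [478.3 100.6] [ 30.4 100.2] 86.2 [0.04  0.049]
```

View pics/held_crop.png

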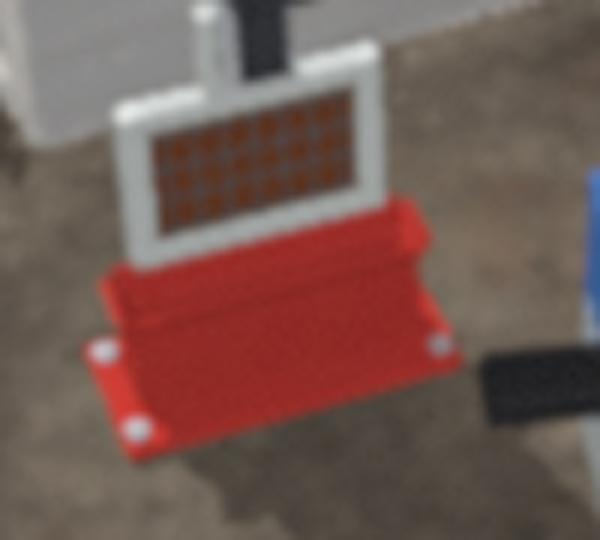

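The crop shows the plate (bottom edge at rows 205–265) centred over the red sleeve's lips (columns 105–430), parallel to it. I'm lowering it now.

{"api": "play_rows", "payload": {"motion": "0 -0.05 0.5 0 0;0 0 0.6 0 0;0 0 0.6 0 0;0 0 0.6 0 0;0 0 0.6 0 0;0 0 0 0 0"}}

```text
clock: 7.05
tcp_pos: [0.4796, 0.1036, 0.1132]
orientation: [-0.001, 0.035, 0.999, -0.0]
force: [0.4, -0.2, -1.0]
finger_gap: 0.0074
finger_force: 39.6
```

```bash
python3 held2.py
```

```text
at [0.4796 0.1036 0.1132] yaw 85.95 tilt 0.11 | turn 0.001 shift [-0.07  0.11 -3.68] clock 7.0 F [ 0.4 -0.2 -1. ] gap 0.007425456115517319
plate 1144 [478.9 100. ] [30.2 99.2] 83.7 [0.033 0.086]
red lips 110 [478.5  99.4] [28.2 99.9] 84.4 [0.04  0.049]
```

{"api": "play_rows", "payload": {"motion": "0 0 0.6 0 0;0 0 0.6 0 0;0 0 0.5 0 0;0 0 0.3 0 0;0 0 0.2 0 0;0 0 0.2 0 0;0 0 0 0 0"}}

```text
clock: 7.8
tcp_pos: [0.4802, 0.1038, 0.0901]
orientation: [-0.0, 0.035, 0.999, -0.0]
force: [-0.1, -0.3, -0.9]
finger_gap: 0.0075
finger_force: 39.6
```

{"api": "play_rows", "payload": {"motion": "0 0 0.1 0 0;0 0 0 0 1.5;0 0 0 0 3;0 0 0 0 3;0 0 -2 0 3;0 0 -4 0 3;0 0 -4 0 3;0 0 -4 0 3;0 0 -2 0 3;0 0 0 0 3;0 0 0 0 3"}}

```text
clock: 8.9
tcp_pos: [0.4803, 0.1039, 0.2494]
orientation: [0.0, 0.035, 0.999, 0.0]
force: [-0.1, -0.3, -0.6]
finger_gap: 0.0301
finger_force: 0.0
```

```bash
cat > chk.py <<'E'
from plan import *
for n in('scene','top'):
    s=snap(n);W=cloud(s);h=cv2.cvtColor(s['color'],cv2.COLOR_RGB2HSV);S,V=h[...,1],h[...,2]
    m=(S<40)&(V>110)&(W[...,2]>.068)&(W[...,2]<.12)&(abs(W[...,0]-.478)<.06)&(abs(W[...,1]-.103)<.04)
    P=W[m]
    if len(P)>5:
        r=cv2.minAreaRect((P[:,:2]*1000).astype(np.float32));print(n,len(P),np.round(r[0],1),np.round(r[1],1),round(r[2],1),np.percentile(P[:,2],[1,50,99]).round(3))
to([.5112,-.0144,.2],73.9)
E
python3 chk.py
```

```text
scene 215 [481.6 101. ] [13.5 53.5] 79.3 [0.068 0.085 0.097]
at [0.4796 0.1037 0.2481] yaw 85.95 tilt 0.12 | turn 0.21 shift [ -6.31 -10.47   4.81] clock 9.0 F [-0.8 -0.3  0.2] gap 0.029942187750789006
```

The used plate's tab top reads 0.097, the same as it did on the stand floor, so it is home and released. Next is the lug.

{"api": "play_rows", "payload": {"motion": "0 0 0 0.105 3;0 0 0 0.105 5;-2.1 -3.5 0 0 6;-2.1 -3.5 0 0 6;-2.1 -3.5 0 0 6;0 0 3 0 6;0 0 3 0 6;0 0 0 0 6"}}

```text
clock: 9.8
tcp_pos: [0.5085, -0.0149, 0.1844]
orientation: [-0.005, 0.14, 0.99, -0.001]
force: [0.2, -0.4, 0.4]
finger_gap: 0.0597
finger_force: 0.0
```

Run:
```python
from plan import *
to([.5115,-.0138,.08],73.9)
W=cloud(snap('scene','lug.png'))
```

```text
at [ 0.5085 -0.0149  0.1844] yaw 73.88 tilt 0.55 | turn -0.0 shift [-0.26  0.19 10.44] clock 9.8 F [ 0.2 -0.4  0.4] gap 0.05973926424607125
```

{"api": "play_rows", "payload": {"motion": "-0.2 0.2 3 0 6;0 0 3 0 6;0 0 2.5 0 6;0 0 1.5 0 6;0 0 0.4 0 6;0 0 0 0 6"}}

```text
clock: 10.45
tcp_pos: [0.5146, -0.0129, 0.086]
orientation: [0.0, 0.14, 0.99, -0.0]
force: [-0.7, 0.4, 0.6]
finger_gap: 0.0599
finger_force: 0.0
```

Run:
```python
from plan import *
to([.5115,-.0138,.08],73.9)
s=snap('scene');cv2.imwrite('pics/lugc.png',cv2.resize(s['color'][220:340,260:410],(750,600),interpolation=2)[...,::-1])
```

```text
at [ 0.5146 -0.0129  0.086 ] yaw 73.95 tilt 0.01 | turn 0.001 shift [ 0.27 -0.17  0.6 ] clock 10.4 F [-0.7  0.4  0.6] gap 0.05993621015487057
```

View pics/lugc.png

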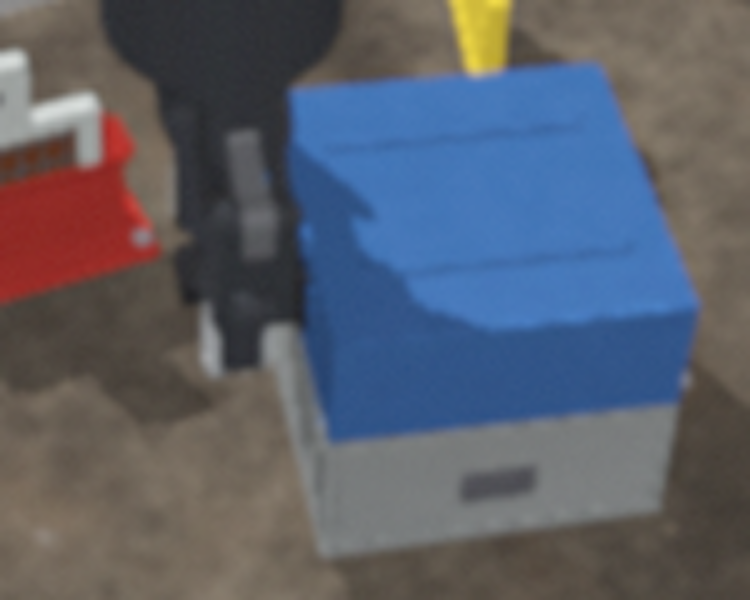

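The crop shows the fingers (columns 200–300) straddling the lug in front of the hood, clear of the case front. I'm closing on it.

{"api": "play_rows", "payload": {"motion": "0.3 -0.1 0.3 0 6;0 0 0.3 0 5;0 0 0 0 4;0 0 0 0 3;0 0 0 0 1.5;0 0 0 0 1.5;0 0 0 0 1.5;0 0 0 0 1.5", "grip_force": 30}}

```text
clock: 11.3
tcp_pos: [0.5111, -0.0131, 0.0794]
orientation: [0.0, 0.14, 0.99, 0.0]
force: [-0.5, 2.0, 0.5]
finger_gap: 0.0214
finger_force: 33.8
```

Run:
```python
from plan import *
to([.5115,-.0138,.08],73.9)
# arc rows: r from hinge (front 14.8, up 2.4) cm
p=lambda t:np.array([-(14.8*cos(t)-2.4*sin(t)),14.8*sin(t)+2.4*cos(t)])
ts=np.linspace(0,1.65,23)
for a,b in zip(ts,ts[1:]): d=p(b)-p(a);print(round(b,2),'tool x %.2f z %.2f'%(-d[0],-d[1]))
```

```text
at [ 0.5111 -0.0131  0.0794] yaw 73.92 tilt 0.01 | turn 0.0 shift [-0.06 -0.05 -0.06] clock 11.3 F [-0.5  2.   0.5] gap 0.021418233076432567
0.08 tool x -0.22 z -1.10
0.15 tool x -0.30 z -1.08
0.22 tool x -0.38 z -1.06
0.3 tool x -0.46 z -1.03
0.38 tool x -0.54 z -0.99
0.45 tool x -0.61 z -0.94
0.52 tool x -0.68 z -0.90
0.6 tool x -0.74 z -0.84
0.68 tool x -0.81 z -0.78
0.75 tool x -0.86 z -0.72
0.82 tool x -0.91 z -0.66
0.9 tool x -0.96 z -0.59
0.98 tool x -1.00 z -0.51
1.05 tool x -1.04 z -0.44
1.12 tool x -1.07 z -0.36
1.2 tool x -1.09 z -0.28
1.27 tool x -1.11 z -0.19
1.35 tool x -1.12 z -0.11
1.42 tool x -1.12 z -0.03
1.5 tool x -1.12 z 0.06
1.58 tool x -1.12 z 0.14
1.65 tool x -1.10 z 0.23
```

{"api": "play_rows", "payload": {"motion": "-0.22 0 -1.1 0 1.5;-0.3 0 -1.08 0 1.5;-0.38 0 -1.06 0 1.5;-0.46 0 -1.03 0 1.5;-0.54 0 -0.99 0 1.5;-0.61 0 -0.94 0 1.5;-0.68 0 -0.9 0 1.5;-0.74 0 -0.84 0 1.5;-0.81 0 -0.78 0 1.5;-0.86 0 -0.72 0 1.5;-0.91 0 -0.66 0 1.5;0 0 0 0 1.5"}}

```text
clock: 12.5
tcp_pos: [0.575, -0.0318, 0.1815]
orientation: [0.001, 0.14, 0.99, -0.0]
force: [-0.5, 1.8, 1.5]
finger_gap: 0.0215
finger_force: 32.4
```

```bash
cat > arc.py <<'E'
from plan import *
st,_=pose();hx=np.array([cos(radians(-16.1)),sin(radians(-16.1))])
h=np.array([.5957,-.0388])+.06*hx
d=(st['tcp_pos'][:2]-h)@hx;u=st['tcp_pos'][2]-.056
th=pi-atan2(u,d)-atan2(24,148)
print('theta',th,'radius',hypot(d,u),'F',np.round(st['force'],1),'gap',st['finger_gap'],st['clock'])
E
python3 arc.py
```

```text
theta 0.8321943792572692 radius 0.1498757128901592 F [-0.5  1.8  1.5] gap 0.021515267207499494 12.5
```

{"api": "play_rows", "payload": {"motion": "-0.96 0 -0.59 0 1.5;-1 0 -0.51 0 1.5;-1.04 0 -0.44 0 1.5;-1.07 0 -0.36 0 1.5;-1.09 0 -0.28 0 1.5;-1.11 0 -0.19 0 1.5;-1.12 0 -0.11 0 1.5;-1.12 0 -0.03 0 1.5;-1.12 0 0.06 0 1.5;-1.12 0 0.14 0 1.5;-1.1 0 0.23 0 1.5;0 0 0 0 1.5"}}

```text
clock: 13.7
tcp_pos: [0.6884, -0.0649, 0.2013]
orientation: [0.001, 0.14, 0.99, -0.0]
force: [0.9, 1.2, -1.1]
finger_gap: 0.0212
finger_force: 33.5
```

```bash
python3 arc.py
```

```text
theta 1.655106658911085 radius 0.14982590511554306 F [ 0.9  1.2 -1.1] gap 0.021150324321752654 13.7
```

{"api": "play_rows", "payload": {"motion": "0 0 0 0 3;0 0 0 0 5;0 0 0 0 5;0 0 -2 0 5;0 0 -4 0 5;0 0 -4 0 5;3 0 0 0 5;4 0 0 0 5;4 0 0 0 5;4 0 0 0 5;4 0 0 0 5;0 0 0 0 5"}}

```text
clock: 14.9
tcp_pos: [0.5008, -0.0103, 0.3015]
orientation: [-0.001, 0.139, 0.99, 0.001]
force: [-0.6, -0.0, -0.3]
finger_gap: 0.0501
finger_force: 0.0
```

```bash
cat > fresh.py <<'E'
from plan import *
o=np.array([.5957,-.0388])-.002*np.array([cos(radians(-16.1)),sin(radians(-16.1))])
print('expected',o)
for n in('scene','top'):
    s=snap(n,f'f_{n}.png');W=cloud(s);h=cv2.cvtColor(s['color'],cv2.COLOR_RGB2HSV);S,V=h[...,1],h[...,2]
    for z0,nm in((.062,'all'),(.072,'tab')):
        m=(S<60)&(V>90)&(W[...,2]>z0)&(W[...,2]<.11)&(abs(W[...,0]-o[0])<.055)&(abs(W[...,1]-o[1])<.05)
        P=W[m]
        if len(P)>5:
            r=cv2.minAreaRect((P[:,:2]*1000).astype(np.float32));print(n,nm,len(P),np.round(r[0],1),np.round(r[1],1),round(r[2],1),np.percentile(P[:,2],[1,50,99]).round(3))
    bl=(h[...,0]>100)&(h[...,0]<125)&(S>130)&(W[...,0]>.5)&(W[...,0]<.9)&(abs(W[...,1])<.2);print('blue',np.nanmin(W[bl],0).round(3),np.nanmax(W[bl],0).round(3))
to([*o,.2],73.9)
cv2.imwrite('pics/fcrop.png',cv2.resize(np.vstack([snap('scene')['color'][180:340,240:440]]),(700,560),interpolation=2)[...,::-1])
E
python3 fresh.py
```

```text
expected [ 0.59377844 -0.03824537]
scene all 384 [607.  -45.8] [ 25.  107.8] 60.7 [0.062 0.074 0.096]
scene tab 201 [593.5 -39.2] [10.6 28.4] 77.5 [0.073 0.087 0.097]
blue [ 0.638 -0.129  0.056] [0.715 0.    0.208]
blue [ 0.672 -0.045  0.086] [0.72  0.002 0.179]
at [ 0.5044 -0.0113  0.3019] yaw 73.97 tilt 0.12 | turn 0.001 shift [-9.34 -0.11 10.19] clock 15.0 F [ 0.7 -0.8  0.3] gap 0.05018177792650652
```

View pics/fcrop.png

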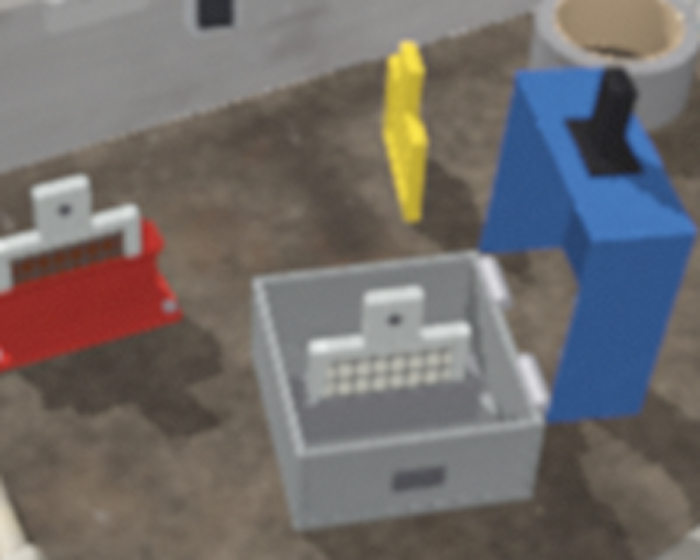

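The crop shows the flap wide open, with the lug up at (612,95). The white-mesh fresh plate stands in the pocket with its tab at (393,318), and the used plate sits in the sleeve. Now the fresh plate.

{"api": "play_rows", "payload": {"motion": "-3 0 0 0 5;-3 0 0 0 5;-2.4 0 0 0 5;-1 0 0 0 5;0 0 3 0 5;0 0 4 0 5;0 0 4 0 5;0 0 2 0 5;0 0 0 0 5;0 0 0 0 5"}}

```text
clock: 16.05
tcp_pos: [0.5956, -0.0379, 0.1717]
orientation: [0.0, 0.14, 0.99, -0.0]
force: [-0.1, 0.8, 0.7]
finger_gap: 0.05
finger_force: 0.0
```

```bash
python3 -c "
from plan import *
to([.5945,-.0375,.0885],73.9)"
```

```text
at [ 0.5956 -0.0379  0.1717] yaw 73.89 tilt 0.03 | turn -0.0 shift [0.12 0.   8.32] clock 16.1 F [-0.1  0.8  0.7] gap 0.04995927875611377
```

{"api": "play_rows", "payload": {"motion": "0.1 0 3 0 5;0 0 3 0 5;0 0 1.5 0 4;0 0 0.8 0 3;0 0 0 0 2;0 0 0 0 1;0 0 0 0 0;0 0 0 0 0;0 0 0 0 0;0 0 0 0 0;0 0 0 0 0", "grip_force": 40}}

```text
clock: 17.15
tcp_pos: [0.5954, -0.0374, 0.0898]
orientation: [0.001, 0.14, 0.99, 0.0]
force: [-0.8, -0.2, 6.3]
finger_gap: 0.0072
finger_force: 41.5
```

{"api": "play_rows", "payload": {"motion": "0 0 -1 0 0;0 0 -2 0 0;0 0 -2 0 0;0 0 -3 0 0;0 0 -3 0 0;0 0 -3 0 0;0 0 -3 0 0;0 0 -2 0 0;0 0 -1 0 0;0 0 0 0 0;0 0 0 0 0;0 0 0 0 0"}}

```text
clock: 18.35
tcp_pos: [0.5936, -0.0372, 0.2864]
orientation: [-0.001, 0.14, 0.99, -0.0]
force: [-0.7, 0.5, -0.1]
finger_gap: 0.007
finger_force: 40.4
```

```bash
python3 - <<'E'
from plan import *
to([.5945,-.0375,.29],73.9)
s=snap('scene');W=cloud(s);st,_=pose();t=st['tcp_pos']
h=cv2.cvtColor(s['color'],cv2.COLOR_RGB2HSV)
m=(h[...,1]<60)&(h[...,2]>90)&(abs(W[...,0]-t[0])<.055)&(abs(W[...,1]-t[1])<.05)&(W[...,2]>.12)
print('held plate z',np.percentile(W[m][:,2],[1,99]))
cv2.imwrite('pics/end.png',cv2.resize(s['color'][100:340,210:450],(600,600),interpolation=2)[...,::-1])
print(np.abs(st['dq']).max())
E
python3 chk.py
```

```text
at [ 0.5936 -0.0372  0.2864] yaw 73.92 tilt 0.16 | turn 0.0 shift [-0.1  -0.01 -0.36] clock 18.4 F [-0.7  0.5 -0.1] gap 0.006998047292290236
held plate z [0.20454786 0.5294117 ]
0.004367655206889774
scene 210 [481.8 101.9] [10.4 35. ] 86.7 [0.068 0.085 0.097]
top 79 [476.2 104.1] [ 7.4 72.1] 86.3 [0.068 0.095 0.098]
at [ 0.5938 -0.0373  0.287 ] yaw 73.91 tilt 0.11 | turn 0.0 shift [ 8.57 -0.09  8.7 ] clock 18.5 F [-0.2 -0.1 -0.1] gap 0.007200627265623421
```

View pics/end.png

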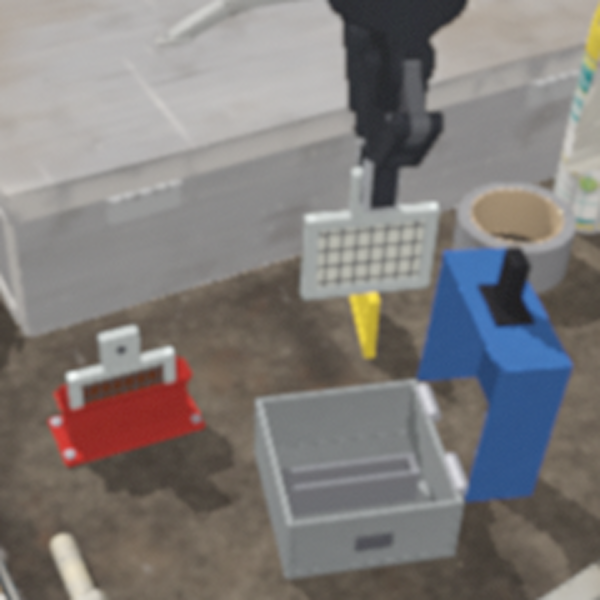

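The picture shows the fresh plate held upright in the gripper at (370,250), lower edge about 0.20 m up. The pocket is empty, the flap is open, and the used plate is home in the sleeve at (125,375). Handing in.

```bash
python3 -c "
from bench import arm
print(arm.close_job())"
```

```text
the job is handed in; nothing more can be done
None
```

I handed the job in at about 18.5 s: the used plate is home in the red sleeve and let go, the flap is open at about 1.65 rad, and the fresh plate is held still and upright with its lower edge about 20 cm up; no verdict came back.

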